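# Re-set a board holder and unload its board

### The arm

A 6-joint arm with a two-finger parallel gripper is mounted at the origin on the work surface. World frame = base frame: x ahead of the robot, y to its left, z up, the work surface at z = 0. Lengths are in m, angles in rad, forces in N, time in s.
With the tool pointing down it reaches from about 0.275 to 0.85 m from the base axis. Payload 5.2 kg.
Tool frame: the origin (TCP) lies midway between the tips of the shut fingers; the grasp point (between the pads) lies 19 mm behind it; z points along the fingers, y is the line along which they close (so a half turn about z gives the same grasp; the last joint's range is limited). The gripper opens to 85 mm and grips with 20 to 120 N. Pads are 22 mm wide; open, the fingers measure 114 mm over their backs; the gripper's body (76 mm by 85 mm) begins 54 mm behind the grasp point. The pads swing forward as they close: fully open they stand 13 mm farther back than shut.
Start: joints at [1.079, 0.259, 1.535, -0, 1.348, -0.203], TCP at [0.157, 0.527, 0.197] pointing down, gripper open.
Joint ranges: [-3.14, 3.14], [-0.91, 2.08], [0.19, 2.58], [-1.22, 4.36], [0.22, 2.71], [-3.12, 3.12]. Speed limits (rad/s): [2.57, 2.57, 3.14, 3.14, 3.14, 3.14].

### API

Orientations are given as a unit quaternion [w, x, y, z].
In Python, from plant import r gives the robot as it stands. Calls block until the motion is done:
- r.move_pose(position, orientation): joint-space move of the TCP to a pose.
- r.servo_line(position, rotation=None, max_speed=0.15, stop_force=None): straight line of the TCP; rotation=None keeps the orientation; max_speed is the mean speed in m/s. With stop_force (N) it stops when the force on the tool has changed by that much, and returns True; else False.
- r.move_j(angles): joint-space move.
- r.gripper_to(opening, squeeze=None): opening from 0.0 (shut) to 1.0 (fully open); squeeze is the grip in N (None keeps the last); returns when the fingers have stopped.
- r.pause(seconds).
- r.ik(position, orientation): joint angles nearest the present ones, or None.
- r.observe(): the state.
- r.camera(name): name is "scene" or "top" or "wrist"; returns a dict with "frame" (384x512x3 uint8, blue, green, red), "mtx" (3x3 intrinsics, pixels), "rvec" (rotation vector, rad) and "tvec" (3), from world to camera coordinates, as OpenCV has them. Camera axes: x right, y down, z forward; pixel columns grow to the right and rows downward; lengths in m; the calibration is good to about 2 mm. A picture is of the moment at which its call begins. There is no depth.
A pose or a line that the arm cannot do raises r.IKError and nothing moves.
- r.job_done(): hands the job in; it is judged then, once.
Trained networks look in the newest picture that a camera, given by its name, has taken for a name from the list of things; names that differ only in an ending like _2 or _b are one class to them, and where a whole thing is asked for, a point or a joint stands for the part that bears it (a point fixed in the world has none). Each returns a list of dicts, best first, with "score" (0 to 1); they miss things now and then, are a little off and sometimes report something else, mostly with a low value. They report only what shows in the picture. A call takes as long as a camera call. They do not tell look-alikes from the thing itself.
- r.masks_of(camera, thing): "pixels" (384x512 bool, what is visible of it) and "point" ([column, row] in pixels, amid what is visible of it).
- r.landmark_of(camera, thing): "point" ([column, row] in pixels: a listed point, or the origin of a listed thing).
The state is a dict: "time_s": time; "qpos": joint angles; "joint_velocities": joint speeds; "tau": joint torques, N m; "tool_pos": TCP position; "tool_rot": TCP orientation; "contact_force": force on the tool from outside, world axes, zero at the start; "moment": the same for the moment, N m; "grip_width": opening from 0.0 (shut) to 1.0 (fully open); "finger_force": force on a finger pad.
Only numpy, scipy, OpenCV 4.12 (cv2) and the standard library are available. Lean on these libraries where they do the work, as an engineer would, in place of code of your own. Each camera call takes 0.05 s, during which the arm holds its last target. There are 200 camera calls.

### The job

The finished board is still shut in the sloping board holder: turn the holder's pointer knob anticlockwise until its pointer stands at the steel tab on the dial's rim, which opens the jaw to the width of the next job, and leave the tab where it is set. Then slide the freed board along the plate until about a third of it sticks out past the plate's open end, pick it up by that end, and lay it flat, parts upward, on the two ribs of the shallow tray, lowering it in rather than dropping it. Do not disturb the tools and parts lying about the bench.

Things in the scene. Friction and masses are not known exactly. Their poses are not given: they have to be found in the camera images.
- plate_edge (a point): On the top face of the holder's fixed sloping plate (150 mm up-slope, 340 along, 8 thick), where the middle of the board's track meets its open left end, some 80 mm over the bench, free below and beyond. Axes: x up the slope, 28 deg, away from the robot; y along the plate, out over the open end; z out of its face. A 12 mm high ledge lies along the lower edge, inner face x = -30 mm, y -250 to 0.
- knob_center (a point): Centre of the knob's black bar grip (64 long, 16 wide, 24 mm high, 12 each side of this point), on the knob's axis, square to the plate. x along the bar to the pointer, z out along the axis. It is 42 mm above the plate's face; skirt below the bar 42 mm across, 7 high; dial 92 mm across, its face 19 mm below this point; gearbox under it 105 (up-slope) x 90 mm, its left wall 45 mm from the axis.
- knob_pointer (a point): Tip of the knob's black pointer blade (a white line on the bar's top runs to the same end), 40 mm from the knob's axis, 16 mm nearer the plate than knob_center. It turns with the knob.
- tab_mark (a point): Inner point of the dark steel tab clamped on the white dial's rim (10 mm wide, 16 long, 6 high), on the 40 mm circle that the pointer's tip travels: the pointer stands at the tab when the two points meet. The tab stays as set unless it is pushed.
- knob (a joint): Angle of the knob (rad), growing anticlockwise seen facing the plate, which opens the jaw; stops at 0 and 3.35. At 0 the pointer points along the plate's -y (right). Starts at 0 to 0.35; the tab is at 2.05 to 2.9, so more than one grasp is needed (at most 1.5 rad each). Steady friction 0.12 N m; it stays where it is left.
- jaw (a joint): Opening of the steel jaw (m): the knob drives it up-slope 12 mm per rad. Bar 14 mm wide, 12 high, inner face at x = 33 mm + this value in the plate_edge frame. Shut, its lip covers the board's upper edge by 3 to 7 mm and its end stop (last 10 mm before the open end, 14 mm in from the inner face) bars the board's way; open to the tab, both are clear.
- board_center (a point): Centre of the loose board: green circuit on aluminium, 160 mm long (y), 60 wide (x), 6 thick, 0.11 to 0.22 kg; flat parts 3 mm high on its middle, 40 mm at each end bare; z is the parts side. It lies flat on the plate against the ledge (within 1 mm), left end 16 to 26 mm short of the open end, right end 60 to 75 mm from the gearbox. Ordinary sliding friction.
- tray_rest (a point): Where the board's centre comes when it lies centred in the shallow blue tray, 20 mm above the bench. Tray fixed, 165 (x) x 230 (y) mm outside, 30 high, walls and floor 5. Two ribs under the board, 44 mm long in x, 10 wide, 50 mm either side of the middle along y, tops 17 mm above the bench.
- bin: Deep blue bin full of parts, same outline as the tray but 70 mm high, fixed; origin under its centre. It stands beside the tray; the two may change places. Not for the board.
- driver: Bystander, leave alone: black-handled screwdriver lying on the bench, about 190 mm long.
- tape: Bystander, leave alone: roll of paper tape lying flat, 90 mm across, 24 mm high.
- spool: Bystander, leave alone: bare steel solder spool standing on end, 60 mm across, 47 mm high.
- flux: Bystander, leave alone: white flux bottle standing, 48 mm across, 120 mm high.
- fan: Bystander, leave alone: black square fan lying flat, 80 x 80 x 25 mm.
- cutters: Bystander, leave alone: side cutters lying flat, about 165 mm long.
- brush: Bystander, leave alone: wooden-handled cleaning brush lying flat.
Mind the look-alikes: they are no part of the job. Leave any pink or white look-alike of the part that bears board_center alone.

How it is judged:
On the way, in this order (a step that is already met when the one before it is completed fails the run):
1. the pointer stands at the tab (distance between knob_pointer and tab_mark below 0.004 m and velocity of joint knob between -0.05 and 0.05 rad/s), for 0.2 s.
2. the board lies on the plate with at least 30 mm of it past the open end (y of board_center in the frame of plate_edge above -0.05 m and z of board_center in the frame of plate_edge between 0 and 0.009 m), for 0.2 s.
3. the board is let down into the tray by the gripper, not dropped (horizontal distance between board_center and tray_rest below 0.04 m and z of board_center in the frame of tray_rest below 0.012 m and z of the grasp point in the frame of tray_rest below 0.035 m and distance between the grasp point and board_center below 0.1 m), for 0.1 s.
At the end, for the whole second after the job is handed in: The pointer's tip is within 4 mm of the tab, the tab where it was set; the board lies flat (4 degrees) and parts upward on the tray's ribs, its centre within 40 mm of the tray's middle and 4 mm in height, at rest and released (distance between knob_pointer and tab_mark below 0.004 m and horizontal distance between board_center and tray_rest below 0.04 m and z of board_center in the frame of tray_rest between -0.004 and 0.004 m and angle between board_center's own z axis and vertical below 0.07 rad and distance of tab_mark from where it was at the start of the episode below 0.004 m); the robot touches nothing.
It fails at once if the tab is knocked out of its setting (distance of tab_mark from where it was at the start of the episode above 0.005 m).
It fails at once if the board falls on the bench (height (world z) of board_center below 0.01 m).
It fails at once if a loose tool or part on the bench is moved by more than 30 mm (distance of any of driver, tape, spool, flux, fan, cutters, brush from where it was at the start of the episode above 0.03 m).
It also fails if it takes over 67 s, if anything falls off the work surface, if the arm or the gripper's body presses on something with over 40 N, if the wrist force passes 120 N, or if a joint passes its speed limit or range.

## Working session

There is one attempt and no reset: what is moved stays moved. The work goes in short steps, each a Python script; the robot and the scene stay as the last script left them, time stands still between calls to the robot, and variables do not carry over. Pictures are saved under pics/ and viewed, at most 10 in all, crops included, and the job is handed in when it is done.

```bash
ls; mkdir -p pics; cat > h.py <<'E'
import numpy as np, cv2
from scipy.spatial.transform import Rotation as R
from plant import r
def cam(n):
    c=r.camera(n); M=cv2.Rodrigues(np.array(c['rvec'],float))[0]; t=np.array(c['tvec'],float).ravel()
    return c['frame'],np.array(c['mtx']),M,t
def ray(c,p):
    _,K,M,t=c; d=M.T@np.linalg.solve(K,[p[0],p[1],1]); return -M.T@t,d/np.linalg.norm(d)
def at_z(c,p,z):
    o,d=ray(c,p); return o+d*(z-o[2])/d[2]
def tri(l):
    A=np.zeros((3,3));b=np.zeros(3)
    for o,d in l:
        P=np.eye(3)-np.outer(d,d);A+=P;b+=P@o
    x=np.linalg.solve(A,b); return x,[np.linalg.norm((np.eye(3)-np.outer(d,d))@(x-o)) for o,d in l]
def proj(c,X):
    _,K,M,t=c; v=K@(M@np.array(X)+t); return v[:2]/v[2]
def quat(Rm):
    q=R.from_matrix(Rm).as_quat(); return [q[3],q[0],q[1],q[2]]
E
python3 - <<'E'
from h import *
C={}
for n in('scene','top'):
    C[n]=cam(n); 
    for th in['plate_edge','knob_center','knob_pointer','tab_mark','board_center','tray_rest','bin','driver','tape','spool','flux','fan','cutters','brush']:
        l=r.landmark_of(n,th); print(n,th,[(np.round(x['point'],1).tolist(),round(x['score'],2)) for x in l[:3]])
        C[n,th]=l
    cv2.imwrite(f'pics/{n}.png',cv2.resize(C[n][0],(800,600)))
for th in['plate_edge','knob_center','knob_pointer','tab_mark','board_center','tray_rest']:
    a,b=C['scene',th],C['top',th]
    if a and b: print(th,tri([ray(C['scene'],a[0]['point']),ray(C['top'],b[0]['point'])]))
for n in('scene','top'): print(ray(C[n],(256,192)))
E
```

```text
pics
scene plate_edge [([281.4, 225.7], 0.55)]
scene knob_center [([221.9, 160.0], 0.75), ([312.3, 216.6], 0.6)]
scene knob_pointer []
scene tab_mark [([209.0, 155.2], 0.7), ([218.7, 169.3], 0.51)]
scene board_center [([255.4, 204.1], 0.85), ([283.4, 130.4], 0.68), ([394.7, 245.5], 0.65)]
scene tray_rest [([344.0, 272.5], 0.65)]
scene bin [([292.7, 323.3], 0.74)]
scene driver [([272.9, 175.2], 0.55)]
scene tape [([315.1, 218.3], 0.71), ([208.5, 153.3], 0.52)]
scene spool [([212.6, 296.4], 0.79)]
scene flux [([183.9, 265.2], 0.62)]
scene fan [([190.8, 154.1], 0.68)]
scene cutters [([234.1, 140.7], 0.48)]
scene brush [([180.1, 226.0], 0.66), ([258.5, 202.3], 0.6)]
top plate_edge [([213.7, 184.1], 0.65), ([357.0, 170.3], 0.34)]
top knob_center [([309.2, 172.1], 0.45)]
top knob_pointer [([313.5, 166.2], 0.69), ([295.2, 162.6], 0.43)]
top tab_mark [([295.1, 163.9], 0.42)]
top board_center [([150.4, 279.7], 0.9), ([246.7, 185.4], 0.67), ([338.7, 275.5], 0.65)]
top tray_rest [([157.7, 213.1], 0.79)]
top bin [([152.8, 151.5], 0.77), ([306.0, 173.8], 0.46)]
top driver [([281.2, 233.7], 0.5)]

[... 362 characters left out ...]
ob_center (array([ 0.54388145, -0.21997935,  0.11795007]), [np.float64(0.007442537016425092), np.float64(0.007442537016425286)])
tab_mark (array([ 0.57704643, -0.18282357,  0.18706868]), [np.float64(0.017570857393733295), np.float64(0.017570857393733205)])
board_center (array([0.39892734, 0.15738746, 0.27413681]), [np.float64(0.21193081065110192), np.float64(0.21193081065110192)])
tray_rest (array([0.41760817, 0.28312594, 0.02182846]), [np.float64(0.002305952269128337), np.float64(0.002305952269128331)])
(array([0.89406407, 0.53576511, 1.03690853]), array([-0.32971875, -0.50264068, -0.79914823]))
(array([ 0.2602382 , -0.03200906,  1.67868615]), array([ 0.14073946, -0.0126924 , -0.98996531]))
```

View pics/top.png

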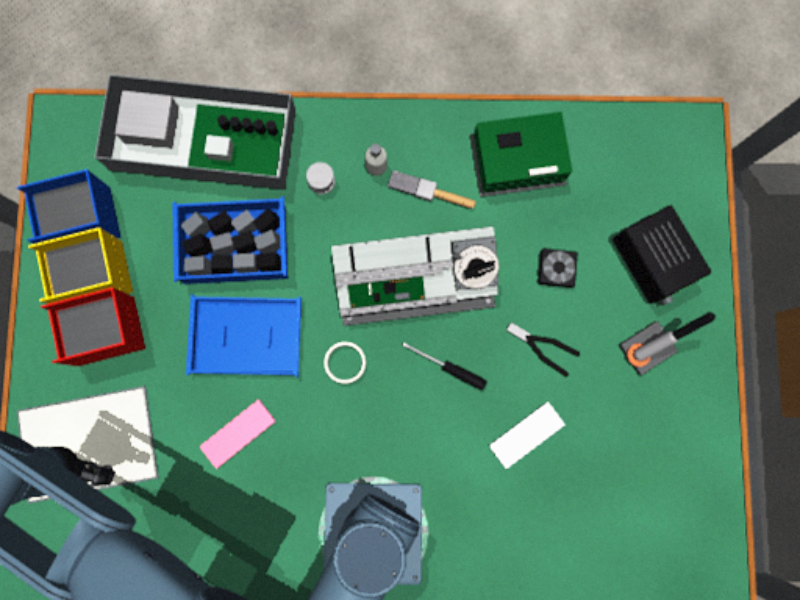

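View pics/scene.png

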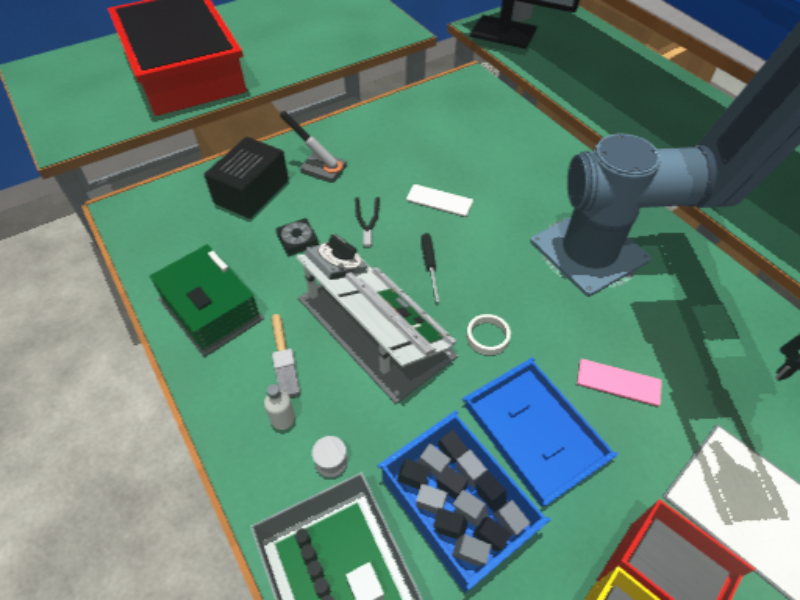

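The real board is the green one in the holder: scene (255,204), top (247,185). The pink one at top (150,280) and the white one at top (339,276) are look-alikes. The tray is at top (158,213) and the bin at (153,152). Next I'll look closer with the wrist camera, facing the plate.

```bash
cat >> h.py <<'E'
def plate(yaw): return R.from_euler('z',yaw).as_matrix()@R.from_euler('y',-np.radians(28)).as_matrix()
def tool(P,a):
    # tool z = -plate z ; tool x at angle a (anticlockwise from plate x)
    x=P@[np.cos(a),np.sin(a),0]; z=-P[:,2]; return np.c_[x,np.cross(z,x),z]
E
python3 - <<'E'
from h import *
P=plate(0.08); pe=np.array([.509,.088,.094])
K=pe+P@[.02,-.293,.042]; print('K',K,r.observe()['tool_rot'])
for d in(0.0,.2):
  for a in np.arange(-3.14,3.14,.392):
    q=r.ik((K+P[:,2]*d).tolist(),quat(tool(P,a))); print(d,round(a,2),None if q is None else np.round(q,2))
B=pe+P@[0,-.06,.22]
for a in np.arange(-3.14,3.14,.785):
    q=r.ik(B.tolist(),quat(tool(P,a))); print('B',round(a,2),None if q is None else np.round(q,2))
E
```

```text
K [ 0.53036274 -0.20422743  0.14047323] [-1.29748445e-05  1.43923034e-01  9.89588884e-01  2.09834521e-05]
0.0 -3.14 [-0.83  0.11  1.99  0.55  0.8  -2.82]
0.0 -2.75 [-0.83  0.11  1.99  0.55  0.8   3.07]
0.0 -2.36 [-0.83  0.11  1.99  0.55  0.8   2.67]
0.0 -1.96 [-0.83  0.11  1.99  0.55  0.8   2.28]
0.0 -1.57 [-0.83  0.11  1.99  0.55  0.8   1.89]
0.0 -1.18 [-0.83  0.11  1.99  0.55  0.8   1.5 ]
0.0 -0.79 [-0.83  0.11  1.99  0.55  0.8   1.11]
0.0 -0.4 [-0.83  0.11  1.99  0.55  0.8   0.71]
0.0 -0.0 [-0.83  0.11  1.99  0.55  0.8   0.32]
0.0 0.39 [-0.83  0.11  1.99  0.55  0.8  -0.07]
0.0 0.78 [-0.83  0.11  1.99  0.55  0.8  -0.46]
0.0 1.17 [-0.83  0.11  1.99  0.55  0.8  -0.85]
0.0 1.56 [-0.83  0.11  1.99  0.55  0.8  -1.25]
0.0 1.96 [-0.83  0.11  1.99  0.55  0.8  -1.64]
0.0 2.35 [-0.83  0.11  1.99  0.55  0.8  -2.03]
0.0 2.74 [-0.83  0.11  1.99  0.55  0.8  -2.42]
0.0 3.13 [-0.83  0.11  1.99  0.55  0.8  -2.81]
0.2 -3.14 [-1.06 -0.19  1.82  0.46  1.31 -2.78]
0.2 -2.75 [-1.06 -0.19  1.82  0.46  1.31  3.11]
0.2 -2.36 [-1.06 -0.19  1.82  0.46  1.31  2.72]
0.2 -1.96 [-1.06 -0.19  1.82  0.46  1.31  2.
[... 280 characters left out ...]
1 -0.03]
0.2 0.78 [-1.06 -0.19  1.82  0.46  1.31 -0.42]
0.2 1.17 [-1.06 -0.19  1.82  0.46  1.31 -0.81]
0.2 1.56 [-1.06 -0.19  1.82  0.46  1.31 -1.2 ]
0.2 1.96 [-1.06 -0.19  1.82  0.46  1.31 -1.6 ]
0.2 2.35 [-1.06 -0.19  1.82  0.46  1.31 -1.99]
0.2 2.74 [-1.06 -0.19  1.82  0.46  1.31 -2.38]
0.2 3.13 [-1.06 -0.19  1.82  0.46  1.31 -2.77]
B -3.14 [-0.48 -0.43  2.04  0.28  1.13 -2.2 ]
B -2.36 [-0.48 -0.43  2.04  0.28  1.13 -2.99]
B -1.57 [-0.48 -0.43  2.04  0.28  1.13  2.51]
B -0.78 [-0.48 -0.43  2.04  0.28  1.13  1.73]
B 0.0 [-0.48 -0.43  2.04  0.28  1.13  0.94]
B 0.79 [-0.48 -0.43  2.04  0.28  1.13  0.16]
B 1.57 [-0.48 -0.43  2.04  0.28  1.13 -0.63]
B 2.36 [-0.48 -0.43  2.04  0.28  1.13 -1.41]
```

```bash
python3 - <<'E'
from h import *
P=plate(0.08); pe=np.array([.509,.088,.094])
K=pe+P@[.02,-.293,.042]
r.move_pose((K+P[:,2]*.17).tolist(),quat(tool(P,0)))
c=cam('wrist'); print('cam',ray(c,(256,192)), r.observe()['time_s'])
for th in['knob_center','knob_pointer','tab_mark']:
    print(th,[(np.round(x['point'],1).tolist(),round(x['score'],2)) for x in r.landmark_of('wrist',th)[:3]])
cv2.imwrite('pics/w1.png',cv2.resize(c[0],(800,600)))
r.move_pose((pe+P@[0,-.06,.22]).tolist(),quat(tool(P,0)))
c=cam('wrist'); print('cam',ray(c,(256,192)), r.observe()['time_s'])
for th in['plate_edge','board_center','tray_rest']:
    print(th,[(np.round(x['point'],1).tolist(),round(x['score'],2)) for x in r.landmark_of('wrist',th)[:3]])
cv2.imwrite('pics/w2.png',cv2.resize(c[0],(800,600)))
np.savez('w2.npz',K=c[1],M=c[2],t=c[3])
E
```

```text
cam (array([ 0.42746787, -0.21152431,  0.47840125]), array([ 0.22558042,  0.00938704, -0.97417933])) 4.3417
knob_center [([264.0, 159.0], 0.62)]
knob_pointer [([291.6, 147.6], 0.98), ([234.7, 139.1], 0.4)]
tab_mark [([233.7, 138.5], 0.7), ([112.7, 188.7], 0.68)]
cam (array([0.38764039, 0.01815481, 0.4764847 ]), array([ 0.22632397,  0.00822704, -0.97401734])) 5.475
plate_edge [([424.9, 123.2], 0.66), ([481.7, 130.0], 0.63), ([208.5, 174.4], 0.62)]
board_center [([288.6, 174.3], 0.97), ([39.9, 383.0], 0.74)]
tray_rest [([76.0, 230.1], 0.93)]
```

View pics/w1.png

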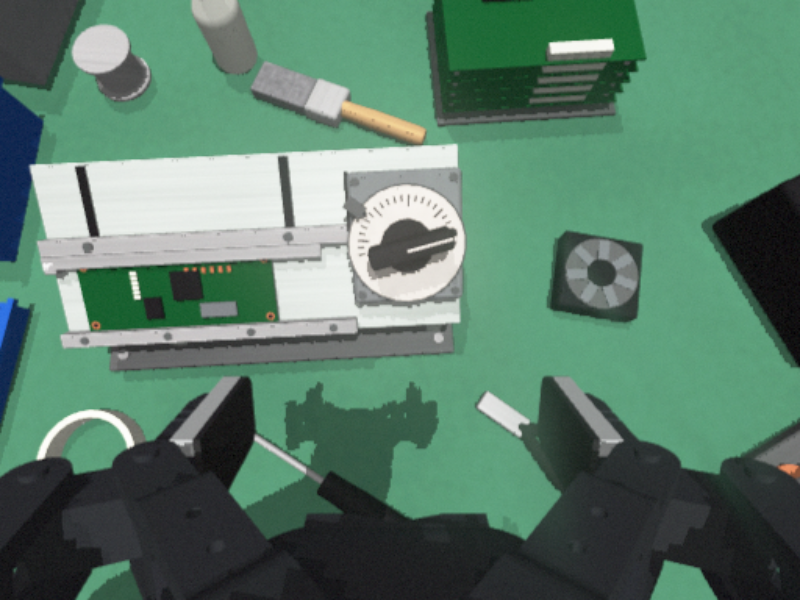

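View pics/w2.png

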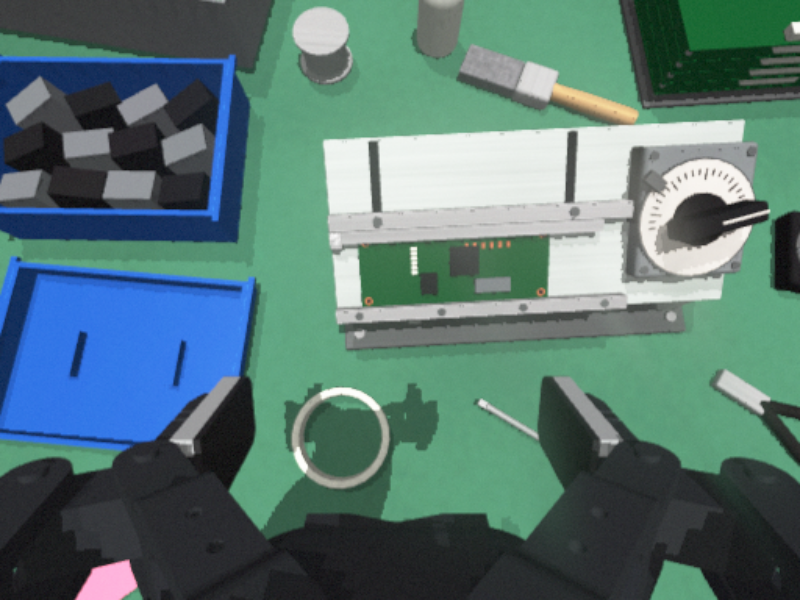

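w1: knob centre near (264,157), pointer tip (292,148), tab (231,136). w2: board centre (289,174), plate left edge near (211,174), tray middle (76,230). All match the description, and the board in the holder is the green one with parts on it. Now two more views, then a joint fit.

```bash
cat > fit.py <<'E'
from h import *
import pickle
from scipy.optimize import least_squares
P=plate(0.08); pe=np.array([.509,.088,.094]); K=pe+P@[.02,-.293,.042]
O=[]
names=['plate_edge','knob_center','knob_pointer','tab_mark','board_center']
def snap(n,which):
    c=cam(n)
    for th in which:
        for x in r.landmark_of(n,th)[:3]: O.append((n+str(len(V)),c[1:],th,x['point'],x['score']))
    V.append(n)
V=[]
snap('scene',names); snap('top',names); snap('wrist',names)
r.move_pose((pe+P@[.0,-.22,.18]).tolist(),quat(tool(P,0.6))); snap('wrist',names)
r.move_pose((K+P@[0,0,.15]).tolist(),quat(tool(P,0))); snap('wrist',names)
r.move_pose((K+P@[0,0,.10]).tolist(),quat(tool(P,-.5))); snap('wrist',names)
pickle.dump(O,open('O.pkl','wb')); print(r.observe()['time_s'])
E
cat > solve.py <<'E'
from h import *
import pickle
from scipy.optimize import least_squares
O=pickle.load(open('O.pkl','rb'))
def model(p):
    P=plate(p[3]); pe=p[:3]
    def arm(t): return np.array([p[4]+.04*np.sin(t),p[5]-.04*np.cos(t),.026])
    L=dict(plate_edge=[0,0,0],knob_center=[p[4],p[5],.042],knob_pointer=arm(p[6]),tab_mark=arm(p[7]),board_center=[p[9],p[8],.003])
    return P,pe,{k:pe+P@np.array(v) for k,v in L.items()}
def err(p,full=False):
    _,_,L=model(p); best={}
    for v,c,th,pt,s in O:
        e=proj((None,)+c,L[th])-pt
        k=(v,th)
        if k not in best or np.linalg.norm(e)<np.linalg.norm(best[k]): best[k]=e
    if full: return best
    return np.array([best[k] for k in sorted(best)]).ravel()
p0=[.509,.088,.094,.08,.02,-.293,.2,2.4,-.1,0]
s=least_squares(err,p0,loss='soft_l1',f_scale=1.5)
p=s.x; np.save('p.npy',p)
if __name__=='__main__':
    print(np.round(p,4))
    for k,e in sorted(err(p,True).items()): print(k,np.round(e,1))
    print({k:np.round(v,4) for k,v in model(p)[2].items()})
E
python3 fit.py && python3 solve.py
```

```text
9.5583
[ 0.4968  0.0829  0.0858  0.1486  0.0275 -0.2982  0.2612  2.3799 -0.1042
 -0.0039]
('scene0', 'board_center') [ 3.6 -0.9]
('scene0', 'knob_center') [ 1.8 -0.6]
('scene0', 'knob_pointer') [-3.9  1.2]
('scene0', 'plate_edge') [-1.6  0.4]
('scene0', 'tab_mark') [-1. -1.]
('top1', 'board_center') [0.6 2.9]
('top1', 'knob_center') [-0.4  1.3]
('top1', 'knob_pointer') [-1.2 -1.5]
('top1', 'plate_edge') [ 0.6 -0.6]
('top1', 'tab_mark') [1.3 0.3]
('wrist2', 'board_center') [ 1.1 -0.1]
('wrist2', 'knob_center') [ 0.4 -1.7]
('wrist2', 'knob_pointer') [0.7 2.4]
('wrist2', 'plate_edge') [-0.7 -0.1]
('wrist2', 'tab_mark') [0.1 0. ]
('wrist3', 'board_center') [-2.2 -1.2]
('wrist3', 'knob_center') [-3.2  1.8]
('wrist3', 'plate_edge') [ 1.1 -3. ]
('wrist3', 'tab_mark') [-0.8  0.6]
('wrist4', 'board_center') [0.1 0.4]
('wrist4', 'knob_center') [ 1.5 -0.9]
('wrist4', 'knob_pointer') [-2.1  2.8]
('wrist4', 'plate_edge') [-0.4  0.8]
('wrist4', 'tab_mark') [0.6 2.7]
('wrist5', 'board_center') [ 0.3 -3.2]
('wrist5', 'knob_center') [-0.6 -2.4]
('wrist5', 'knob_pointer') [-1.3 -0.7]
('wrist5', 'plate_edge') [3.2 2. ]
('wrist5', 'tab_mark') [-1.1 -1.3]
{'plate_edge': array([0.4968, 0.0829, 0.0858]), 'knob_center': array([ 0.5455, -0.2113,  0.1358]), 'knob_pointer': array([ 0.5677, -0.2471,  0.1265]), 'tab_mark': array([ 0.5728, -0.178 ,  0.1347]), 'board_center': array([ 0.5075, -0.0208,  0.0867])}
```

```bash
python3 - <<'E'
s=open('solve.py').read()
s=s.replace("board_center=[p[9],p[8],.003])","board_center=[.0005,p[8],.003],UL=[p[9],0,0],UR=[p[9],-.34,0],LR=[p[9]-.15,-.34,0],LE=[-.03,0,.012],LF=[-.03,-.25,.012])")
s=s.replace("def model","""w=np.load('w2.npz'); w=(w['K'],w['M'],w['t'])
for n,pt in dict(UL=(325,140),UR=(743,122),LR=(721,298),LE=(337,311),LF=(626,296)).items(): O.append(('w2',w,n,np.array(pt)/1.5625,1))
def model""",1).replace("-.1,0]","-.1,.1]")
open('solve.py','w').write(s)
E
python3 solve.py
python3 - <<'E'
from solve import *
c=cam('wrist'); im=cv2.resize(c[0],(800,600))
P,pe,L=model(p)
pr=lambda v: tuple(int(round(a*1.5625)) for a in proj(c,pe+P@np.array(v)))
for k in('knob_center','knob_pointer','tab_mark'):
    cv2.circle(im,tuple(int(round(a*1.5625)) for a in proj(c,L[k])),3,(0,0,255),-1)
t=np.linspace(0,6.28,60)
cv2.polylines(im,[np.array([pr([p[4]+.046*np.cos(a),p[5]+.046*np.sin(a),.023]) for a in t])],True,(255,0,255),1)
cv2.polylines(im,[np.array([pr([p[9],0,0]),pr([p[9],-.34,0]),pr([p[9]-.15,-.34,0]),pr([-.03,-.25,.012]),pr([-.03,0,.012])])],False,(255,0,0),1)
b=p[8]
cv2.polylines(im,[np.array([pr([x,y,.006]) for x,y in((-.03,b-.08),(.03,b-.08),(.03,b+.08),(-.03,b+.08))])],True,(0,255,255),1)
cv2.imwrite('pics/w3.png',im)
E
```

```text
[ 0.4962  0.0816  0.0844  0.1341  0.0327 -0.2965  0.28    2.3904 -0.1033
  0.109 ]
('scene0', 'board_center') [ 3.1 -0.8]
('scene0', 'knob_center') [ 2.  -0.9]
('scene0', 'knob_pointer') [-3.7  0.9]
('scene0', 'plate_edge') [-1.7  0.2]
('scene0', 'tab_mark') [-0.9 -1.2]
('top1', 'board_center') [0.6 2.4]
('top1', 'knob_center') [-0.5  1.4]
('top1', 'knob_pointer') [-1.2 -1.4]
('top1', 'plate_edge') [ 1.  -0.4]
('top1', 'tab_mark') [1.3 0.4]
('w2', 'LE') [-2.6  0.7]
('w2', 'LF') [-0.1  0.7]
('w2', 'LR') [-1.3  1.6]
('w2', 'UL') [-3.   0.1]
('w2', 'UR') [ 0.5 -1.1]
('wrist2', 'board_center') [ 1.3 -1.3]
('wrist2', 'knob_center') [ 0.7 -1.6]
('wrist2', 'knob_pointer') [1.3 2.3]
('wrist2', 'plate_edge') [0.4 0.7]
('wrist2', 'tab_mark') [ 0.4 -0. ]
('wrist3', 'board_center') [-1.2 -2.3]
('wrist3', 'knob_center') [-3.2  1.9]
('wrist3', 'plate_edge') [ 2.1 -1.2]
('wrist3', 'tab_mark') [-0.7  0.6]
('wrist4', 'board_center') [ 0.2 -1. ]
('wrist4', 'knob_center') [ 1.2 -0.7]
('wrist4', 'knob_pointer') [-2.2  2.8]
('wrist4', 'plate_edge') [1.4 1.6]
('wrist4', 'tab_mark') [0.4 2.7]
('wrist5', 'board_center') [-0.3 -4.5]
('wrist5', 'knob_center') [-0.9 -2. ]
('wrist5', 'knob_pointer') [-1.6 -0.6]
('wrist5', 'plate_edge') [5.2 1.9]
('wrist5', 'tab_mark') [-1.5 -1.1]
{'plate_edge': array([0.4962, 0.0816, 0.0844]), 'knob_center': array([ 0.5449, -0.211 ,  0.1368]), 'knob_pointer': array([ 0.5672, -0.2468,  0.1279]), 'tab_mark': array([ 0.5723, -0.1778,  0.1355]), 'board_center': array([ 0.5091, -0.0209,  0.0873]), 'UL': array([0.5916, 0.0945, 0.1356]), 'UR': array([ 0.6371, -0.2425,  0.1356]), 'LR': array([ 0.5058, -0.2602,  0.0652]), 'LE': array([0.4644, 0.0773, 0.0809]), 'LF': array([ 0.4978, -0.1705,  0.0809])}
```

View pics/w3.png

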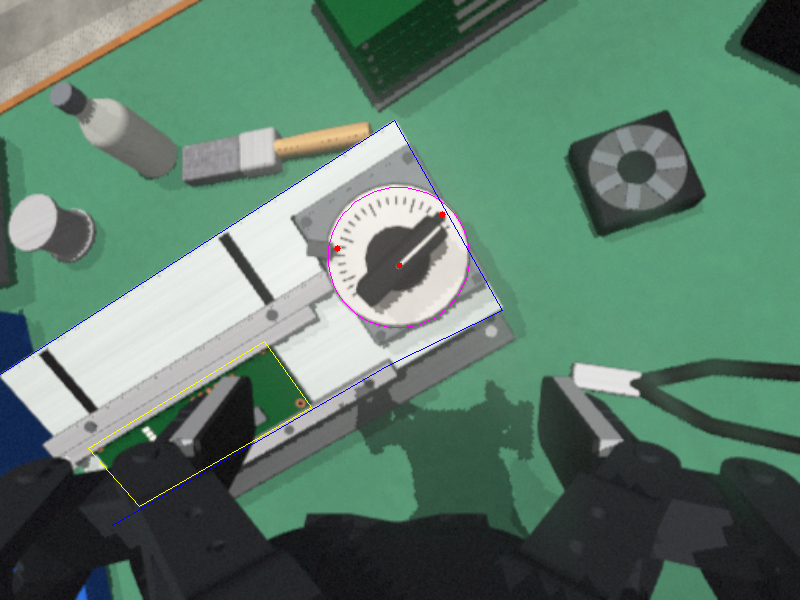

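The fit lies closely on the dial and plate edges: bar centre (399,265), pointer (442,215), tab (337,248). Now the first turn.

```bash
cat > k1.py <<'E'
from solve import *
P,pe,L=model(p); K=L['knob_center']; n=P[:,2]; th=p[6]; tt=p[7]
def at(h,t): return (K+n*h).tolist(),quat(tool(P,t-np.pi/2))
def st(m):
    o=r.observe(); print(m,round(o['time_s'],2),'F',np.round(o['contact_force'],1),'M',np.round(o['moment'],2),'w',round(o['grip_width'],3),'ff',np.round(o['finger_force'],1),flush=True)
E
python3 - <<'E'
from k1 import *
r.gripper_to(.55,squeeze=35)
r.move_pose(*at(.06,th)); st('above')
hit=r.servo_line(at(-.009,th)[0],max_speed=.06,stop_force=8); st(f'down {hit}')
if not hit:
    r.gripper_to(0,squeeze=35); st('grip')
    r.move_pose(*at(-.009,th+1.05)); st('turned')
    c=cam('wrist'); cv2.imwrite('pics/w4.png',cv2.resize(c[0],(800,600)))
E
```

```text
above 10.8 F [-0.3 -0.5  0. ] M [-0.07  0.24  0.  ] w 0.549 ff 0.0
down False 12.1 F [-0.9  0.8 -0.1] M [-0.    0.23  0.  ] w 0.551 ff 0.0
grip 12.61 F [-0.4  0.  -0.3] M [-0.03  0.22 -0.07] w 0.003 ff 0.0
turned 13.59 F [-0.5  0.1 -0.3] M [0.02 0.2  0.07] w 0.001 ff 0.0
```

View pics/w4.png

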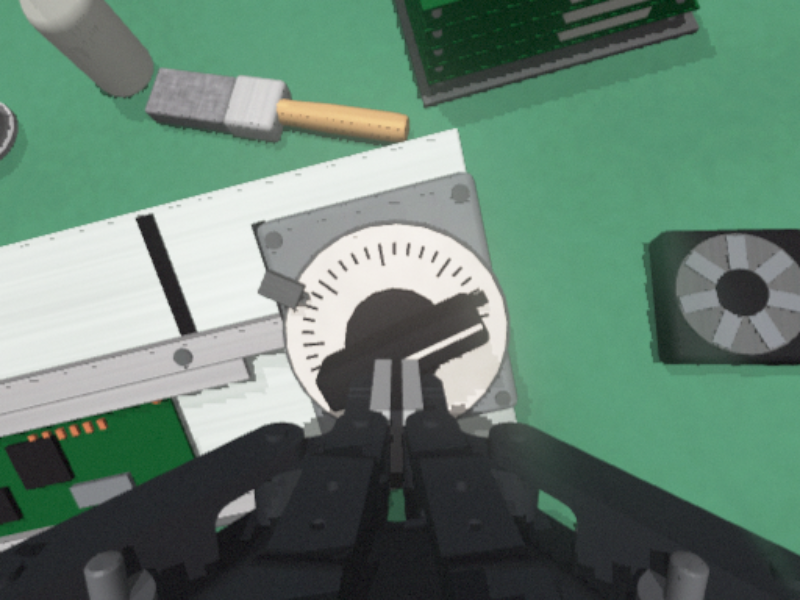

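The fingers at (398,360) closed on nothing and look to be above the bar. The knob hasn't turned. I'll check where things project.

```bash
python3 - <<'E'
from k1 import *
o=r.observe(); c=cam('wrist'); s=1.5625
print('tcp',o['tool_pos'],'cmd',at(-.009,th+1.05)[0], 'rot',o['tool_rot'],at(0,th+1.05)[1])
tp=np.array(o['tool_pos'])
print('tcp px',proj(c,tp)*s,'5mm back',proj(c,tp+n*.02)*s,'K',proj(c,K)*s,'Ktop',proj(c,K+n*.012)*s,'ptr',proj(c,L['knob_pointer'])*s,'tab',proj(c,L['tab_mark'])*s)
for t in['knob_center','knob_pointer','tab_mark']:
    print(t,[(np.round(x['point']*np.array(s),1),round(x['score'],2)) for x in r.landmark_of('wrist',t)[:2]])
t=np.linspace(0,6.28,60); im=cv2.resize(c[0],(800,600))
print('cam',ray(c,(256,192)))
E
```

```text
tcp [ 0.54911294 -0.21044264  0.12887156] cmd [0.5491134326159963, -0.2104419846069225, 0.12888154074466737] rot [-0.04522984  0.96888436 -0.05235408  0.23764766] [np.float64(-0.0450788829377803), np.float64(0.9689155097968817), np.float64(-0.05173520372543491), np.float64(0.23768487096072904)]
tcp px [397.05371304 348.76547489] 5mm back [397.19189019 368.88310497] K [397.10750142 357.28038164] Ktop [397.19458993 370.00691784] ptr [484.13805846 295.56296723] tab [309.46595264 296.46022848]
knob_center [(array([396.6, 357.2]), 0.59)]
knob_pointer [(array([485.2, 293.8]), 0.66), (array([310.5, 297.5]), 0.52)]
tab_mark [(array([308.8, 300. ]), 0.71), (array([125.5,  69.7]), 0.3)]
cam (array([ 0.5261081 , -0.22926287,  0.31582076]), array([ 0.22113916,  0.08343523, -0.97166663]))
```

```bash
python3 - <<'E'
from k1 import *
hit=r.servo_line(at(-.045,th+1.05)[0],max_speed=.02,stop_force=5)
tp=np.array(r.observe()['tool_pos']); st(hit); print('offset along n',n@(tp-K))
c=cam('wrist');print('fx',c[1][0,0],'tcp px',proj(c,tp)*1.5625)
cv2.imwrite('pics/w5.png',c[0][150:330,140:380].repeat(3,0).repeat(3,1))
r.servo_line((tp+n*.004).tolist(),max_speed=.03); st('back')
E
```

```text
True 14.72 F [-3.6 -0.6  5.4] M [0.08 0.33 0.09] w 0.004 ff 3.7
offset along n -0.022528641641388895
fx 305.11340172688637 tcp px [397.00597289 348.73058027]
back 15.07 F [-0.7 -1.  -0.5] M [-0.02  0.16  0.03] w -0.003 ff 0.0
```

View pics/w5.png

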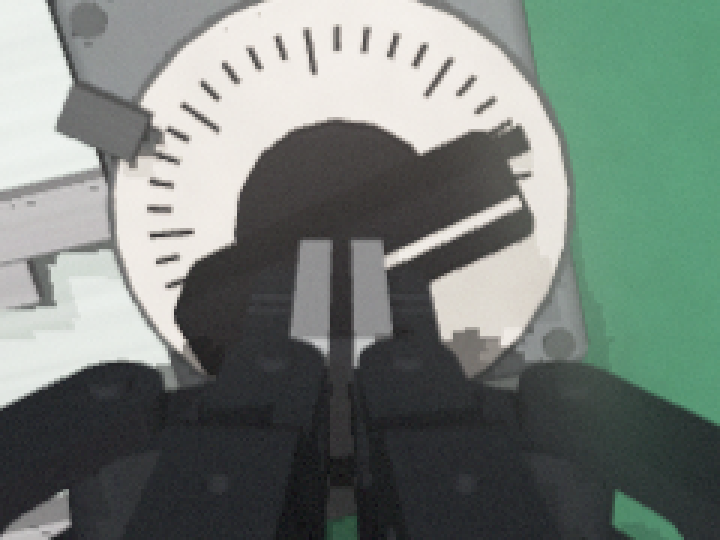

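The contact came much lower than predicted. I'll check the wrist calibration against the fixed cameras.

```bash
python3 - <<'E'
from k1 import *
w=np.load('w2.npz'); cw=(None,w['K'],w['M'],w['t'])
print('tray via w2 at z=.02',at_z(cw,(76,230.1),.02),'scene/top .4176 .2831')
import collections
D=collections.defaultdict(list)
for v,c,t,pt,s in O:
    if t in L and np.linalg.norm(proj((None,)+c,L[t])-pt)<9: D[t].append((v,ray((None,)+c,pt)))
for t in ['plate_edge','knob_center','knob_pointer','tab_mark','board_center']:
    for nm,f in(('fixed',lambda v:v[0] in'st'),('wrist',lambda v:v[0]=='w'),('all',lambda v:1)):
        rs=[x for v,x in D[t] if f(v)]
        if len(rs)>1:
            X,e=tri(rs); print(t,nm,np.round(X,4),np.round(e,4))
o=r.observe()
print('cam-in-tool', R.from_quat(np.roll(o['tool_rot'],-1)).as_matrix().T@(ray(cam('wrist'),(256,192))[0]-o['tool_pos']))
for n_ in('scene','top'):
    c=cam(n_); print(n_,'tcp px',proj(c,o['tool_pos']),'K',proj(c,K))
    u,v_=proj(c,K).astype(int); cv2.imwrite(f'pics/{n_}6.png',cv2.resize(c[0][v_-45:v_+45,u-60:u+60],(800,600),interpolation=cv2.INTER_NEAREST))
E
```

```text
tray via w2 at z=.02 [0.41361897 0.28516084 0.02      ] scene/top .4176 .2831
plate_edge fixed [0.4937 0.0852 0.0887] [0.0008 0.0008]
plate_edge wrist [0.4967 0.0816 0.0881] [0.0006 0.0039 0.001  0.004 ]
plate_edge all [0.4959 0.0833 0.0868] [0.0037 0.002  0.0017 0.0033 0.0022 0.0048]
knob_center fixed [ 0.5505 -0.2133  0.1337] [0.0006 0.0006]
knob_center wrist [ 0.5439 -0.2106  0.1387] [0.002  0.004  0.0009 0.0018]
knob_center all [ 0.5476 -0.2123  0.1332] [0.0037 0.0026 0.0029 0.0033 0.0034 0.0039]
knob_pointer fixed [ 0.5583 -0.2474  0.1285] [0.005 0.005]
knob_pointer wrist [ 0.5707 -0.2486  0.1239] [0.0014 0.0019 0.003 ]
knob_pointer all [ 0.5633 -0.2456  0.1336] [0.0089 0.0046 0.0058 0.0055 0.0022]
tab_mark fixed [ 0.5728 -0.1731  0.1348] [0.001 0.001]
tab_mark wrist [ 0.5732 -0.1779  0.1351] [0.0006 0.0006 0.0025 0.0023]
tab_mark all [ 0.5733 -0.1765  0.1339] [0.0034 0.0028 0.0016 0.0021 0.0028 0.0025]
board_center fixed [ 0.5185 -0.0203  0.0898] [0.0024 0.0024]
board_center wrist [ 0.5066 -0.0211  0.0878] [0.0019 0.0028 0.0011 0.0027]
board_center all [ 0.5109 -0.0207  0.0842] [0.0084 0.007  0.0029 0.003  0.0028 0.007 ]
cam-in-tool [ 0.06724358 -0.00057039 -0.1769684 ]
scene tcp px [218.56352973 162.05276975] K [220.37124875 157.4451801 ]
top tcp px [304.72032138 170.74932052] K [305.64444503 172.46950169]
```

View pics/scene6.png

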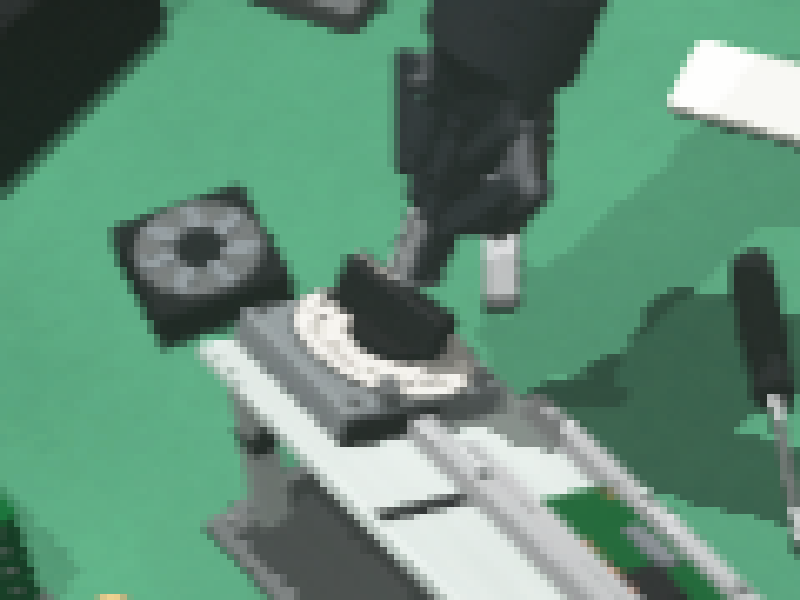

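```bash
python3 - <<'E'
from k1 import *
o=r.observe(); T=R.from_quat(np.roll(o['tool_rot'],-1)).as_matrix(); tp=np.array(o['tool_pos'])
c=cam('wrist'); cs=cam('scene'); ct=cam('top')
for s in(0,.01,.02,.03,.035,.04):
    X=tp-T[:,2]*s; print(s,'wrist ctr',proj(c,X),'+11',proj(c,X+T[:,0]*.011),'scene',proj(cs,X),'top',proj(ct,X))
print('n-offset',n@(tp-K))
E
```

```text
0 wrist ctr [254.14772571 223.20588356] +11 [254.18121476 206.21765183] scene [218.62455186 162.12617229] top [304.66043413 170.7988551 ]
0.01 wrist ctr [254.1909859  229.29521217] +11 [254.22702582 211.47597886] scene [219.57914911 159.6392167 ] top [305.17218926 171.71043564]
0.02 wrist ctr [254.23917959 236.0789834 ] +11 [254.27815258 217.34445745] scene [220.54185336 157.13114039] top [305.69009132 172.63296561]
0.03 wrist ctr [254.29320176 243.68317466] +11 [254.33557724 223.93582717] scene [221.51276835 154.60167315] top [306.21425173 173.56664347]
0.035 wrist ctr [254.32273924 247.84088744] +11 [254.36702649 227.54566335] scene [222.00133776 153.32883224] top [306.47871438 174.0377262 ]
0.04 wrist ctr [254.35417779 252.26619559] +11 [254.40053986 231.39242552] scene [222.49199955 152.05054017] top [306.74478463 174.51167252]
n-offset -0.018715566577634957
```

View pics/top6.png

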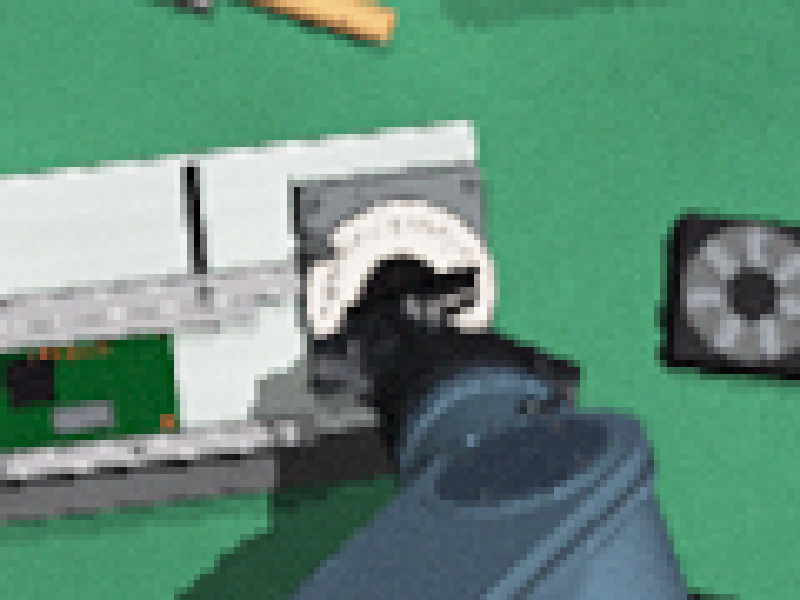

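Four checks agree that the shut fingertips really sit about 35 mm behind the reported TCP: wrist row 230, scene row 154, dial size and the probe contact. The bar position itself is right. I'll use the probed bar top (TCP offset -22.5 mm) as the reference and grip about 20 mm deeper, with a force stop.

```bash
python3 - <<'E'
from k1 import *
r.servo_line(at(.035,th)[0],max_speed=.15)
r.gripper_to(.55,squeeze=35)
r.move_pose(*at(.03,th)); st('above')
hit=r.servo_line(at(-.042,th)[0],max_speed=.06,stop_force=6); tp=np.array(r.observe()['tool_pos']); st(f'down {hit} {n@(tp-K)}')
if not hit:
    r.gripper_to(0,squeeze=35); st('grip')
    if r.observe()['grip_width']>.1:
        r.move_pose(*at(-.042,th+1.05)); st('turned')
c=cam('wrist'); cv2.imwrite('pics/w7.png',cv2.resize(c[0],(800,600)))
E
```

```text
above 17.38 F [ 0.2 -0.6 -0.2] M [-0.04  0.18 -0.  ] w 0.553 ff 0.0
down False -0.04168304169073305 18.73 F [-0.2  0.1  0.1] M [0.03 0.21 0.01] w 0.552 ff 0.0
grip 19.11 F [3.5 3.  6. ] M [ 0.5  -0.64  0.18] w 0.178 ff 35.8
turned 20.09 F [2.8 3.2 5.7] M [ 0.37 -0.65  0.22] w 0.176 ff 35.6
```

View pics/w7.png

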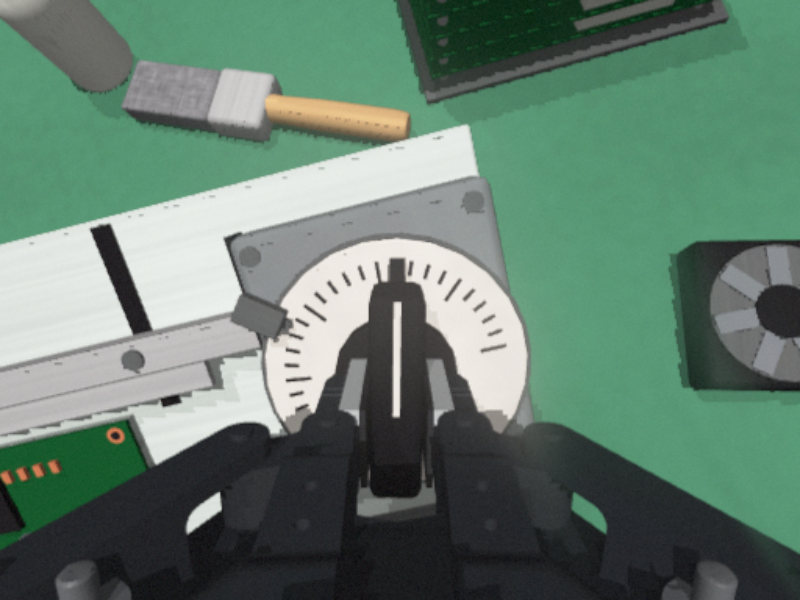

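The bar is gripped and the pointer has turned with it: tip (397,262), tab (285,318). Next is the regrasp and second turn, stopping short to measure.

```bash
cat >> k1.py <<'E'
def ang(pt,c):
    o,d=ray(c,pt); q=pe+n*.026; X=o+d*((q-o)@n)/(d@n); v=P.T@(X-pe)-[p[4],p[5],0]
    return np.arctan2(v[0],-v[1])%(2*np.pi),np.hypot(v[0],v[1])
E
python3 - <<'E'
from k1 import *
t1=th+1.05; t2=tt-.15
r.gripper_to(.55); r.servo_line(at(.005,t1)[0],max_speed=.12)
c=cam('wrist')
for k in('knob_pointer','tab_mark'): print(k,[(np.round(ang(x['point'],c),3),round(x['score'],2)) for x in r.landmark_of('wrist',k)[:2]])
print('ik target j6',[np.round(r.ik(*at(-.042,t))[5],2) for t in(t1,tt)])
hit=r.servo_line(at(-.042,t1)[0],max_speed=.08,stop_force=6)
st(hit)
E
```

```text
knob_pointer [(array([1.341, 0.041]), 0.94)]
tab_mark [(array([2.411, 0.04 ]), 0.65)]
ik target j6 [np.float64(0.47), np.float64(-0.59)]
False 21.98 F [-0.9 -0.4  0.4] M [0.   0.24 0.02] w 0.552 ff 0.0
```

```bash
python3 - <<'E'
from k1 import *
t1=th+1.05; t2=tt-.1
r.gripper_to(0,squeeze=35); st('grip')
assert r.observe()['grip_width']>.1
r.move_pose(*at(-.042,t2)); st('turned')
c=cam('wrist'); res={}
for k in('knob_pointer','tab_mark'):
    l=[(ang(x['point'],c),x['score']) for x in r.landmark_of('wrist',k)[:2]]; print(k,np.round([(*a,s) for a,s in l],3))
cv2.imwrite('pics/w8.png',cv2.resize(c[0],(800,600)))
E
```

```text
grip 22.36 F [-2.3  1.1  5.3] M [0.23 0.23 0.12] w 0.178 ff 35.7
turned 23.27 F [-1.5 -1.3  6. ] M [-0.27  0.16  0.06] w 0.18 ff 35.8
knob_pointer []
tab_mark [[2.409 0.041 0.85 ]]
```

View pics/w8.png

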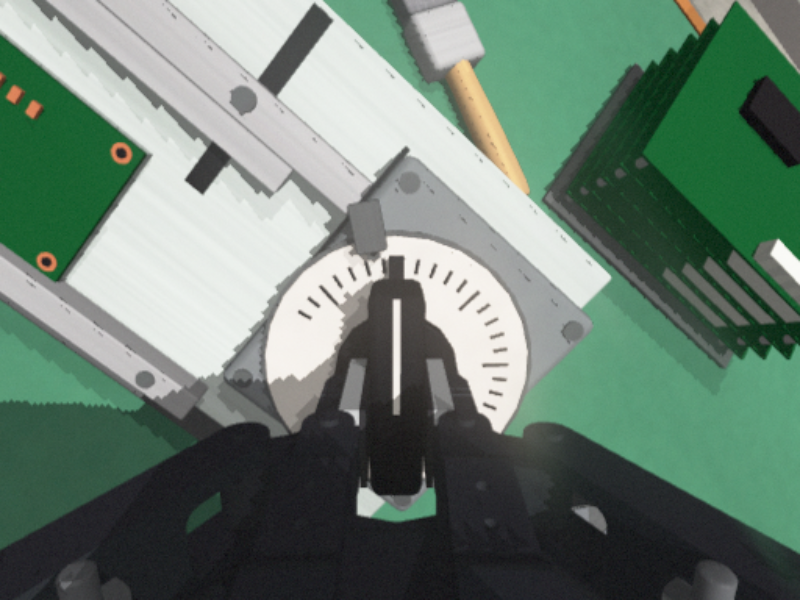

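Pointer tip near (397,257), tab inner end near (372,255). I'll convert both by hand and compare with the network.

```bash
python3 - <<'E'
from k1 import *
c=cam('wrist'); s=1.5625
for k in((397,257),(397,262),(372,255),(378,258),(368,253)): print(k,np.round(ang(np.array(k)/s,c),3))
print([x['point']*np.array(s) for x in r.landmark_of('wrist','tab_mark')],proj(c,L['tab_mark'])*s)
v=lambda t:pe+P@np.array([p[4]+.04*np.sin(t),p[5]-.04*np.cos(t),.026])
print(proj(c,v(tt-.1))*s)
im=c[0][135:190,215:280]; cv2.imwrite('pics/w9.png',cv2.resize(im,(780,660),interpolation=cv2.INTER_CUBIC)[:600])
E
```

```text
(397, 257) [2.248 0.041]
(397, 262) [2.246 0.04 ]
(372, 255) [2.439 0.042]
(378, 258) [2.396 0.041]
(368, 253) [2.466 0.043]
[array([372.03125, 260.78125])] [379.10423911 261.10500335]
[391.51280802 260.48454355]
```

View pics/w9.png

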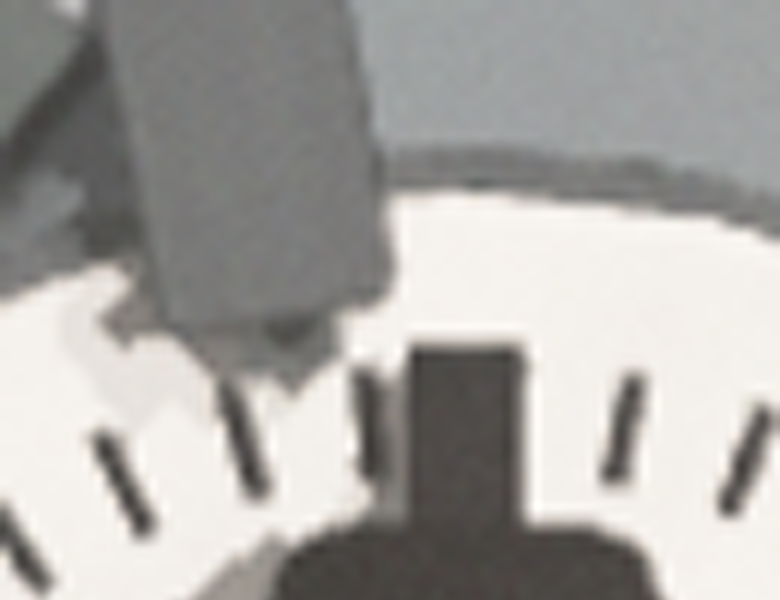

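Tab inner end centre at crop (285,325) and pointer tip at (465,350), which leaves about 0.19 rad. I'll turn 0.18 more and check.

```bash
python3 - <<'E'
from k1 import *
r.move_pose(*at(-.042,tt-.1+.18)); r.pause(.3); st('turned')
c=cam('wrist')
for k in('knob_pointer','tab_mark'): print(k,[np.round(x['point'],1) for x in r.landmark_of('wrist',k)[:2]])
im=c[0][135:190,215:280]; cv2.imwrite('pics/w10.png',cv2.resize(im,(780,660),interpolation=cv2.INTER_CUBIC)[:600])
E
```

```text
turned 24.12 F [-2.2 -1.8  4.6] M [-0.28  0.02 -0.  ] w 0.175 ff 35.7
knob_pointer [array([252.2, 161.2])]
tab_mark [array([252.8, 163.2])]
```

View pics/w10.png

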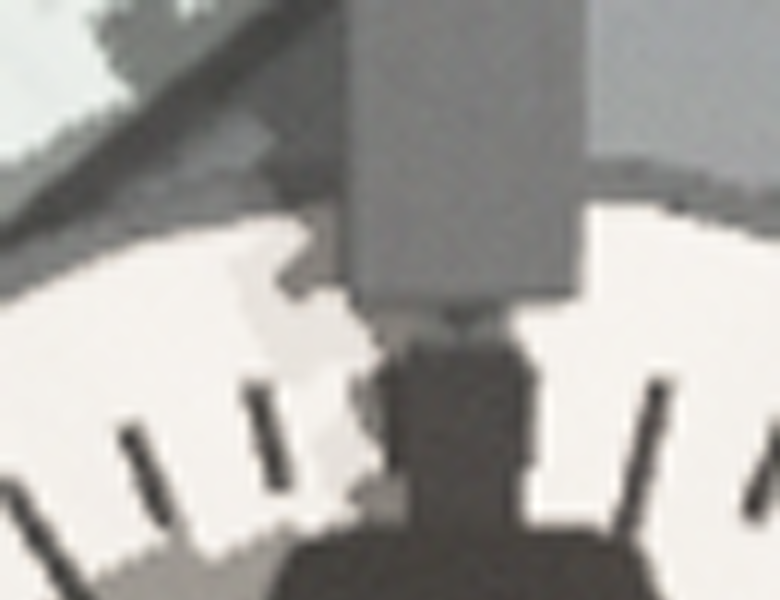

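The pointer stands at the tab: both are at crop x≈465 and the network agrees within 2 px. Next I'll release, measure the tray, then push the board with the fingers shut.

```bash
cat > b.py <<'E'
from k1 import *
def pl(x,y,z,a=0.): return (pe+P@np.array([x,y,z])).tolist(),quat(tool(P,a))
def inpl(X): return P.T@(np.array(X)-pe)
def board(cams):
    out={}
    for nm in cams:
        c=cam(nm); l=r.landmark_of(nm,'board_center')
        for x in l[:3]:
            o,d=ray(c,x['point']); q=pe+n*.003; X=inpl(o+d*((q-o)@n)/(d@n))
            if abs(X[0])<.04 and -.2<X[1]<.1: print(nm,np.round(X,4),round(x['score'],2))
E
python3 - <<'E'
from b import *
t3=tt+.08
r.gripper_to(.5); r.servo_line(at(.01,t3)[0],max_speed=.12); st('up')
r.gripper_to(0); r.move_pose(*pl(0,-.212,.05))
board(['top','scene','wrist'])
# tray
c=cam('top'); hsv=cv2.cvtColor(c[0],cv2.COLOR_BGR2HSV)
m=cv2.inRange(hsv,(100,120,60),(130,255,255)); _,lab=cv2.connectedComponents(m)
k=lab[225,158]; ys,xs=np.where(lab==k); cnt=max(cv2.findContours((lab==k).astype(np.uint8),0,2)[0],key=len)
Q=np.array([at_z(c,q[0],.03)[:2] for q in cnt],np.float32)*1000
print('tray',k,len(xs),cv2.minAreaRect(Q))
l=r.landmark_of('top','tray_rest'); print([at_z(c,x['point'],.02)[:2] for x in l[:1]])
st('t')
E
```

```text
up 25.23 F [-0.5  0.4 -0.2] M [-0.04  0.16  0.04] w 0.497 ff 0.0
top [ 0.0007 -0.1048  0.003 ] 0.85
scene [ 0.0226 -0.1035  0.003 ] 0.58
wrist [-0.0012 -0.1014  0.003 ] 0.57
tray 10 3538 ((415.13720703125, 286.1879577636719), (242.89598083496094, 173.6834259033203), 89.56895446777344)
[array([0.42091777, 0.27827028])]
t 27.0 F [-0.8 -0.1  0.1] M [-0.01  0.21 -0.  ] w 0.0 ff 0.0
```

```bash
python3 - <<'E'
from b import *
hit=r.servo_line(pl(0,-.212,-.036)[0],max_speed=.05,stop_force=4)
z=inpl(r.observe()['tool_pos'])[2]; st(f'down {hit} z={z:.4f}')
if hit and z>-.028: raise SystemExit('touched too high')
if hit:
    z+=.002; r.servo_line(pl(0,-.212,z)[0],max_speed=.05)
hit=r.servo_line(pl(0,-.117,z)[0],max_speed=.05,stop_force=15); st(f'push {hit}'); print(inpl(r.observe()['tool_pos']))
board(['top','wrist','scene'])
E
```

```text
down True z=-0.0344 28.57 F [-2.3  0.4  5.3] M [-0.02  0.13  0.03] w -0.001 ff 2.5
push False 30.88 F [-0.3 -2.6  1.2] M [-0.23  0.14 -0.09] w -0.0 ff 0.6
[ 9.02970266e-05 -1.17119064e-01 -3.24577549e-02]
top [ 0.0068 -0.03    0.003 ] 0.58
scene [ 0.0195 -0.0314  0.003 ] 0.85
```

The board moved to y≈-0.03, so about 50 mm sticks out. Now grip the overhanging end across its width.

```bash
python3 - <<'E'
from b import *
y=inpl(r.observe()['tool_pos'])[1]
r.servo_line(pl(0,y-.006,-.032)[0],max_speed=.05); r.servo_line(pl(0,y-.006,.04)[0],max_speed=.15)
a=np.pi/2
r.move_pose(*pl(0,.03,.05,a)); r.gripper_to(1.0); board(['wrist','top']); st('over')
hit=r.servo_line(pl(0,.03,-.0495,a)[0],max_speed=.06,stop_force=5); st(f'down {hit}'); print(inpl(r.observe()['tool_pos']))
if not hit:
    r.gripper_to(0,squeeze=50); st('grip'); board(['top'])
E
```

```text
wrist [ 0.0031 -0.0352  0.003 ] 0.96
top [-0.0011 -0.0254  0.003 ] 0.61
over 33.92 F [0.6 0.8 0.1] M [-0.01  0.21 -0.02] w 1.001 ff 0.0
down False 35.73 F [-0.1 -0.5 -0.6] M [-0.01  0.23  0.01] w 0.996 ff 0.0
[ 0.00025848  0.02999018 -0.04924613]
grip 36.09 F [-2.2  0.1  5.1] M [ 0.07  0.05 -0.03] w 0.687 ff 52.8
top [ 0.0009 -0.0177  0.003 ] 0.94
```

```bash
python3 - <<'E'
from b import *
a=np.pi/2
r.servo_line(pl(0,.03,-.03,a)[0],max_speed=.06); st('lift')
X=np.array(r.observe()['tool_pos']); r.servo_line((X+[0,0,.09]).tolist(),max_speed=.12); st('up')
q=quat(np.array([[0,1,0],[1,0,0],[0,0,-1]],float))
G=np.array([.416,.344,.08])
print('ik',np.round(r.observe()['qpos'],2),np.round(r.ik(G.tolist(),q),2),r.ik([.416,.344,-.034],q) is not None)
r.move_pose(G.tolist(),q); st('over tray')
for nm in('top','scene','wrist'):
    c=cam(nm); print(nm,[(np.round(at_z(c,x['point'],.08+.052),4),round(x['score'],2)) for x in r.landmark_of(nm,'board_center')[:3]])
E
```

```text
lift 36.67 F [ 1.1  0.2 -2.3] M [0.07 0.4  0.  ] w 0.687 ff 54.7
up 37.57 F [-0.7 -0.1 -2.3] M [0.07 0.39 0.03] w 0.686 ff 54.7
ik [-0.07 -0.04  2.13  0.17  0.57 -0.33] [ 0.48  0.35  1.72 -0.    1.07  0.48] True
over tray 38.55 F [-0.3 -0.4 -2.6] M [ 0.13 -0.02  0.02] w 0.686 ff 54.7
top [(array([0.4171, 0.2808, 0.132 ]), 0.94), (array([0.2036, 0.2698, 0.132 ]), 0.61), (array([ 0.2144, -0.3203,  0.132 ]), 0.56)]
scene [(array([0.4261, 0.2788, 0.132 ]), 0.81), (array([0.2987, 0.3282, 0.132 ]), 0.59)]
wrist [(array([0.3103, 0.3528, 0.132 ]), 0.9)]
```

The board hangs over the tray, with its centre at about (0.418, 0.281). Lowering now.

```bash
python3 - <<'E'
from b import *
r.servo_line([.416,.346,-.01],max_speed=.1,stop_force=6); st('near')
hit=r.servo_line([.416,.346,-.037],max_speed=.025,stop_force=3.5); st(f'down {hit}'); z=r.observe()['tool_pos'][2]; print('z',z)
r.pause(.3); st('held')
c=cam('top'); print([(np.round(at_z(c,x['point'],.02),4),round(x['score'],2)) for x in r.landmark_of('top','board_center')[:1]])
E
```

```text
near 39.9 F [ 0.2 -0.3 -2.4] M [0.19 0.02 0.01] w 0.687 ff 54.7
down True 40.7 F [-0.2 -0.1  5.1] M [-0.04 -0.03 -0.07] w 0.685 ff 55.3
z -0.031003731122731748
held 41.0 F [0.  0.  5.1] M [-0.05  0.01  0.01] w 0.685 ff 55.3
[(array([0.4214, 0.293 , 0.02  ]), 0.97)]
```

It seated at the expected height (-0.031 against -0.032). Release and retreat.

```bash
python3 - <<'E'
from b import *
r.gripper_to(1.0); r.pause(.2); st('open')
X=np.array(r.observe()['tool_pos']); r.servo_line((X+[0,0,.20]).tolist(),max_speed=.12); st('up')
r.move_pose([.30,.30,.3],r.observe()['tool_rot']); st('away')
out=[]
for nm in('top','scene','wrist'):
    c=cam(nm)
    for x in r.landmark_of(nm,'board_center')[:2]: print(nm,np.round(at_z(c,x['point'],.02),4),round(x['score'],2))
    if nm!='wrist':
        for k in('knob_pointer','tab_mark','tape'): print(nm,k,[np.round(x['point'],1) for x in r.landmark_of(nm,k)[:1]])
    if nm=='wrist': cv2.imwrite('pics/end.png',cv2.resize(c[0],(800,600)))
    if nm=='wrist':
        m=r.masks_of(nm,'board_center')[0]['pixels'].astype(np.uint8); cnt=max(cv2.findContours(m,0,2)[0],key=len)
        print(cv2.minAreaRect(np.array([at_z(c,q[0],.023)[:2] for q in cnt],np.float32)*1000))
E
```

```text
open 41.69 F [-0.5 -0.9 -0.4] M [ 0.    0.01 -0.01] w 1.003 ff 0.0
up 43.51 F [ 0.2  0.  -0.8] M [ 0.08 -0.   -0.04] w 0.997 ff 0.0
away 44.26 F [ 0.8 -0.3  0.4] M [ 0.05  0.   -0.  ] w 1.002 ff 0.0
top [ 0.2201 -0.347   0.02  ] 0.96
top [0.1982 0.29   0.02  ] 0.64
top knob_pointer [array([294.6, 164.3])]
top tab_mark [array([157. , 213.1])]
top tape [array([219.3, 231.2])]
scene [ 0.2137 -0.3001  0.02  ] 0.83
scene [0.2261 0.3018 0.02  ] 0.74
scene knob_pointer [array([215.7, 168.8])]
scene tab_mark [array([217.1, 168.9])]
scene tape [array([313.3, 219.7])]
wrist [0.2047 0.2965 0.02  ] 0.75
wrist [0.4155 0.282  0.02  ] 0.58
((416.54345703125, 285.710693359375), (61.25550079345703, 159.38226318359375), 0.4150097966194153)
```

The board's outline in the tray measures 61 × 159 mm, centred at (0.4165, 0.2857), so it lies flat. The scene view puts pointer and tab within 1.5 px of each other, and the arm is clear. Handing in.

```bash
python3 -c "
from h import *
print(r.job_done())"
```

```text
the job is handed in; nothing more can be done
None
```

I handed the job in at about 44 s: the pointer is at the tab and the board lies flat on the tray's ribs within about 5 mm of the middle, but the hand-in returned no verdict, and I viewed 13 pictures against the limit of 10.

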